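# Lay out a science kit for its check photograph

### The job

Lay out the science kit on the black mat for its check photograph, everything upright: the orange jar in the middle of the blue pad, the cardboard carton in the middle of the yellow pad and the flat white dish in the middle of the green pad. The brass weight stands centrally on top of the carton, and the red cup on the bare mat halfway between the jar and the carton, in line with them. The green bottle and the black tape roll are not part of the kit: leave them where they are, and let go of everything at the end.

Things in the scene. Friction and masses are not known exactly. Their poses are not given: they have to be found in the camera images.
- pad_blue: flat round blue pad, 78 mm across and 4 mm thick, fixed on the 6 mm thick black mat (320 x 300 mm); origin at the centre of its underside, so its top is 4 mm above the origin and 10 mm above the table. The three pads lie flat at the corners of an equilateral triangle of 190 mm sides; which colour is at which corner changes, as do the mat's place and turn
- pad_yellow: flat round yellow pad, otherwise as the blue one
- pad_green: flat round green pad, otherwise as the blue one
- jar_center (a point): orange plastic jar with a white lid, closed, loose, standing: a cylinder 46 mm across (lid 47 mm) and 62 mm high, about 80 g; the point is its centre, 31 mm above its underside, z up
- carton_center (a point): small closed brown cardboard carton with a white paper strip along its top, loose: 60 mm (its x) by 42 mm (its y) by 50 mm high, about 120 g, rigid; the point is its centre, 25 mm above its underside, z up
- weight_center (a point): brass laboratory weight, loose, standing: a cylinder 32 mm across and 30 mm high, then a narrow neck and a knob 20 mm across, 46 mm high in all, about 200 g; the point is on its axis half-way up, 23 mm above its underside, z up
- cup_center (a point): red plastic cup, open at the top, empty, loose, standing on its base: 45 mm across at the base, 50 mm at the rim, 58 mm high, wall 3 mm, about 40 g; the point is on its axis half-way up, 29 mm above its underside, z up
- dish_center (a point): flat round white lidded dish with a grey disc on its lid, loose: 57 mm across the lid (54 mm below it), 18 mm high, about 40 g; the point is its centre, 9 mm above its underside, z up
- bottle_center (a point): green glass bottle with a black cap and a white label, loose, to be left alone: 40 mm across, 75 mm high; the point is on its axis half-way up
- tape_center (a point): black tape roll lying flat, loose, to be left alone: 60 mm across with a 38 mm hole, 24 mm high; the point is at its centre, 12 mm above its underside
Mind the look-alikes: they are no part of the job. There is more than one size of the part that bears cup_center; the job needs the largest.

How it is judged:
By the outcome, as a careful person would: the job done as asked, in the order asked, and still so for the second after the job is handed in, with the robot touching nothing.
It also fails if it takes over 122 s, if anything falls off the work surface, if the arm or the gripper's body presses on something with over 40 N, if the wrist force passes 120 N, or if a joint passes its speed limit or range.

### The arm

A 6-joint arm with a two-finger parallel gripper is mounted at the origin on the work surface. World frame = base frame: x ahead of the robot, y to its left, z up, the work surface at z = 0. Lengths are in mm, angles in rad, forces in N, time in s.
With the tool pointing down it reaches from about 250 to 725 mm from the base axis. Payload 9.7 kg.
Tool frame: the origin (TCP) lies at the very end of the fingers, on their centre line; the grasp point (between the pads) lies arm.grasp_offset behind it (arm.grasp_offset is the distance from the TCP to the grasp point, in mm); z points along the fingers, y is the direction in which the jaws open and shut (so a half turn about z gives the same grasp; the last joint's range is limited). The gripper opens to 85 mm and grips with 20 to 120 N. Pads are 22 mm wide; open, the fingers measure 114 mm over their backs; the gripper's body (76 mm by 85 mm) begins 54 mm behind the grasp point. The pads swing forward as they close: fully open they stand 13 mm farther back than shut.
Start: joints at [1.143, 0.087, 0.176, 1.66, 0, 1.571], TCP at [228.175, 500.433, 198.084] pointing down, gripper open.
Joint ranges: [-3.13, 3.13], [-0.85, 1.81], [-1.15, 1.24], [-2.2, 2.28], [-1.44, 1.52], [-3.14, 3.14]. Speed limits (rad/s): [2.22, 2.22, 2.57, 3.14, 3.14, 3.14].

### API

Orientations are given as a unit quaternion [w, x, y, z].
In Python, from rig import observe, viewer, arm, boxes_of gives the robot as it stands. The module is installed in compiled form; this text tells all that it offers.
- The arm moves only by the shell command python3 -m inch 'ROWS' [OPENING] [FORCE]. ROWS is JSON, a list of rows, each a list of 6 numbers: the shift along the tool's x, y, z scaled (see below), then the turn, a rotation vector about the tool's x, y, z scaled (see below). In form: [[tx, ty, tz, ax, ay, az], ...]. A call has 1 to 20 rows; each row is the pose to reach, as a shift and turn from the pose commanded when the call began, along the tool's axes at that moment, turning the shorter way round; what a row does not reach only later rows make up. The controller multiplies each number of a shift by 0.08 m and each number of a turn by 180 degrees. A row lasts 1/8 s, in which the tool goes at most 62.5 mm and 10.7 degrees, less where a joint would pass 70% of its speed; a pose out of reach is approached as far as the arm can. A call with a number of a shift or a turn outside -1 to 1 is refused whole. A call with a gripper value outside its range is refused whole. OPENING is the opening, from -1 (shut) to 1 (fully open), set as the call begins (- or left out, the last holds). The fingers move at their own pace and stop on an object; FORCE is the grip in N (left out, the last holds). Time passes only in rows, so rows that repeat a pose let the fingers close. It gives the time, the measured TCP pose, the force and the opening at its end, in the units of the state.
- observe(): the state, without advancing time (a new reading comes with each control period).
- viewer.capture(name): name is "scene" or "top" or "wrist"; returns the picture (384x512x3 uint8, red, green, blue); there is no depth.
- viewer.camera_model(name): a dict with "fx", "fy", "cx", "cy" (pixels), "xyz" and "orientation" of the camera in the world. Camera axes: x right, y down, z forward; pixel columns grow to the right and rows downward; lengths in mm; the calibration is good to about 2 mm. A picture is of the moment at which its call begins: read the wrist's pose just before it. camera_model takes no time and is no camera call; for the wrist camera it gives the pose at the moment of the call.
- arm.finish_job(): hands the job in, once; it reports no verdict.
Trained networks look in the newest picture that a camera, given by its name, has taken for a name from the list of things; names that differ only in an ending like _2 or _b are one class to them, and where a whole thing is asked for, a point or a joint stands for the part that bears it (a point fixed in the world has none). Each returns a list of dicts, best first, with "confidence" (0 to 1); they miss things now and then, are a little off and sometimes report something else, mostly with a low value. They report only what shows in the picture. A call takes as long as a camera call. They do not tell look-alikes from the thing itself.
- boxes_of(camera, query): "rect" ([left, top, right, bottom] in pixels, round what is visible of it).
The state is a dict: "time_s": time; "q": joint angles; "qd": joint speeds; "joint_torque": joint torques, N m; "tool_pos": TCP position; "ee_rot": TCP orientation; "force": force on the tool from outside, world axes, zero at the start; "moment": the same for the moment, N m; "finger_gap": finger opening in mm.
Only numpy, scipy, OpenCV 4.12 (cv2) and the standard library are available. Lean on these libraries where they do the work, as an engineer would, in place of code of your own. Each camera call takes 0.05 s, during which the arm holds its last target. There are 200 camera calls.

## Working session

There is one attempt and no reset: what is moved stays moved. The work goes in short steps, Python scripts to look and compute and a shell command to move; the robot and the scene stay as the last step left them, time stands still between calls to the robot, and variables do not carry over. Pictures are saved under pics/ and viewed, about 12 in all and at most 16, crops included, and the job is handed in when it is done.

```bash
mkdir -p pics; cat > h.py <<'E'
import numpy as np,cv2
from scipy.spatial.transform import Rotation as R
from rig import observe,viewer,arm,boxes_of
def rot(q): return R.from_quat([q[1],q[2],q[3],q[0]]).as_matrix()
def ray(cam,u,v,z,m=None):
    m=m or viewer.camera_model(cam)
    d=rot(m["orientation"])@np.array([(u-m["cx"])/m["fx"],(v-m["cy"])/m["fy"],1])
    p=np.array(m["xyz"]);return p+d*(z-p[2])/d[2]
def proj(cam,p,m=None):
    m=m or viewer.camera_model(cam)
    c=rot(m["orientation"]).T@(np.array(p)-np.array(m["xyz"]))
    return np.array([m["fx"]*c[0]/c[2]+m["cx"],m["fy"]*c[1]/c[2]+m["cy"]])
def save(im,n,s=1): cv2.imwrite("pics/"+n,cv2.resize(im[:,:,::-1],None,fx=s,fy=s,interpolation=cv2.INTER_CUBIC))
E
python3 - <<'E'
from h import *
print(observe()); print(arm.grasp_offset)
for c in("top","scene","wrist"):
    im=viewer.capture(c); save(im,c+"0.png",1.5 if c=="top" else 1); print(c,viewer.camera_model(c))
    if c!="wrist":
      for n in "pad_blue pad_yellow pad_green jar_center carton_center weight_center cup_center dish_center bottle_center tape_center".split():
        print(n,[(np.round(b["rect"]).tolist(),round(b["confidence"],2)) for b in boxes_of(c,n)])
E
```

```text
{'time_s': 0.0, 'q': array([1.14298940e+00, 8.74582915e-02, 1.75141989e-01, 1.65979391e+00,
       1.20166405e-05, 1.57081432e+00]), 'qd': array([ 0.00075803, -0.00038089, -0.00055118, -0.00029124, -0.00012964,
        0.00056667]), 'joint_torque': array([ 3.16099926e-03, -5.20388818e+01,  4.64798391e+01,  1.63261732e-02,
        1.14542813e-04, -2.61497371e-05]), 'tool_pos': array([228.06746657, 500.19080418, 197.38810655]), 'ee_rot': array([-1.45318747e-04,  2.12284761e-01,  9.77207628e-01, -6.40696462e-04]), 'force': array([0.05314508, 1.16652826, 0.06379439]), 'moment': array([-0.02503076,  0.0223429 , -0.02341311]), 'finger_gap': 85.28833330084872}
18.700000000000003
top {'fx': 445.4276608109418, 'fy': 445.4276608109418, 'cx': 257.3344673783909, 'cy': 185.14231891761645, 'xyz': array([ 260.88502029,   32.39746891, 1163.97648637]), 'orientation': array([ 0.07106681, -0.70275962,  0.70433857, -0.0706088 ])}
pad_blue [([208.0, 190.0, 240.0, 216.0], 0.85)]
pad_yellow [([140.0, 171.0, 171.0, 199.0], 0.89), ([328.0, 195.0, 348.0, 220.0], 0.47)]
pad_green [([195.0, 121.0, 226.0, 151.0]
[... 1077 characters left out ...]
197.0], 0.3)]
weight_center [([277.0, 257.0, 296.0, 284.0], 0.58), ([252.0, 176.0, 287.0, 197.0], 0.29)]
cup_center [([129.0, 201.0, 148.0, 225.0], 0.94), ([162.0, 193.0, 177.0, 221.0], 0.77), ([189.0, 194.0, 211.0, 232.0], 0.74), ([184.0, 251.0, 213.0, 295.0], 0.57)]
dish_center [([235.0, 295.0, 269.0, 327.0], 0.81), ([151.0, 238.0, 185.0, 266.0], 0.47)]
bottle_center [([230.0, 220.0, 252.0, 257.0], 0.57)]
tape_center [([149.0, 239.0, 183.0, 269.0], 0.63)]
wrist {'fx': 329.54132977276345, 'fy': 329.54132977276345, 'cx': 256.90809113659077, 'cy': 189.295145740828, 'xyz': array([151.95184824, 533.54418471, 374.26183361]), 'orientation': array([0.13511409, 0.83027294, 0.53386236, 0.08591861])}
```

View pics/top0.png

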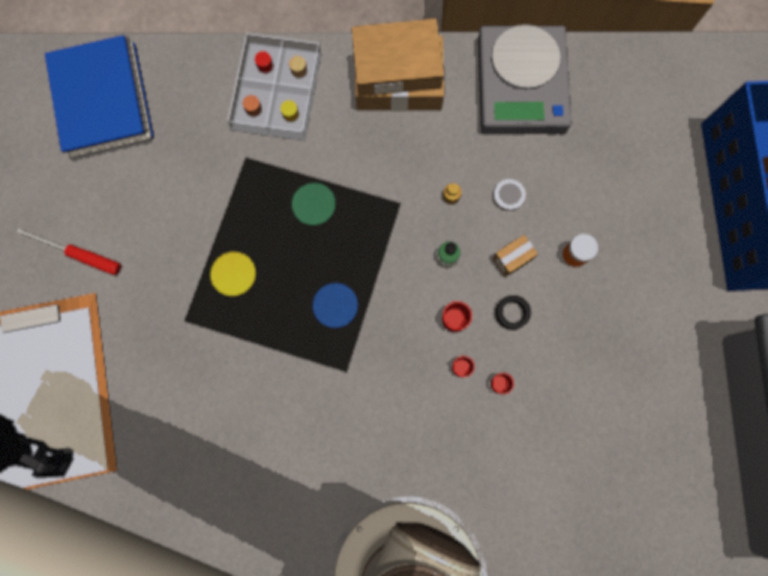

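View pics/scene0.png

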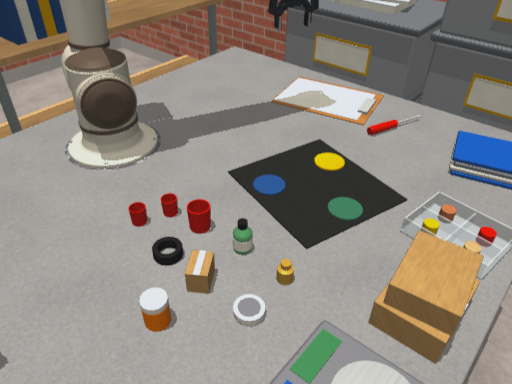

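The top view shows three red cups, at (304,211), (308,244) and (334,255) in native pixels. The one at (304,211) is clearly the largest. The dish is at (340,129), the tape at (342,208), the weight at (302,128), the bottle at (299,168), the carton at (343,170) and the jar at about (387,166). The scale pan and the coloured caps in the tray are distractors.

```bash
python3 - <<'E'
from h import *
im=viewer.capture("top"); hsv=cv2.cvtColor(im,cv2.COLOR_RGB2HSV)
m=viewer.camera_model("top")
def cen(lo,hi,box):
    k=cv2.inRange(hsv,lo,hi);z=np.zeros_like(k);l,t,r,b=box;z[t:b,l:r]=k[t:b,l:r]
    M=cv2.moments(z,True);return M["m10"]/M["m00"],M["m01"]/M["m00"],M["m00"]
P={}
for n,lo,hi,b in[("blue",(100,120,40),(125,255,255),(200,180,250,225)),("yellow",(22,120,60),(35,255,255),(130,160,180,205)),("green",(60,60,40),(90,255,255),(190,115,230,155))]:
    c=cen(lo,hi,b);P[n]=ray("top",c[0],c[1],10,m);print(n,c,P[n])
for a,b in(("blue","yellow"),("blue","green"),("green","yellow")):print(np.linalg.norm(P[a]-P[b]))
# objects: top faces by eye/box (x1.5 view)
for n,(u,v),z in[("jar",(584,246.5),62),("carton",(515,254),50),("weight",(453,190),40),("dish",(510,194),18),("cup",(456,316),58),("tape",(513,312),24),("bottle",(451,248),75),("cup2",(463,366),40),("cup3",(503,383),40)]:
    print(n,ray("top",u/1.5,v/1.5,z,m).round(1))
save(np.hstack([im[110:280,280:410]]),"crop.png",4.5)
s=observe();print(rot(s["ee_rot"]).round(3))
w=viewer.camera_model("wrist");print((rot(s["ee_rot"]).T@(np.array(w["xyz"])-s["tool_pos"])).round(1),(rot(s["ee_rot"]).T@rot(w["orientation"])).round(3))
E
```

```text
blue (223.04166666666666, 203.11155913978496, 744.0) [447.76643597 122.9272535   10.        ]
yellow (154.88288288288288, 182.07207207207207, 777.0) [504.57462506 304.16981982  10.        ]
green (208.57850070721358, 135.56294200848657, 707.0) [632.8269483  164.49708487  10.        ]
189.9369321478835
189.6719381105329
189.62365703787128
jar [ 538.4 -303.6   62. ]
carton [ 528.5 -188.3   50. ]
weight [647.1 -85.6  40. ]
dish [ 646.9 -190.1   18. ]
cup [420.4 -83.9  58. ]
tape [ 432.  -185.8   24. ]
bottle [533.1 -76.3  75. ]
cup2 [338.6 -95.5  40. ]
cup3 [ 310.4 -161.3   40. ]
[[-0.91   0.415 -0.   ]
 [ 0.415  0.91  -0.   ]
 [ 0.    -0.    -1.   ]]
[  83.1   -1.5 -176.2] [[-0.    -0.949 -0.316]
 [ 1.     0.    -0.002]
 [ 0.002 -0.316  0.949]]
```

View pics/crop.png

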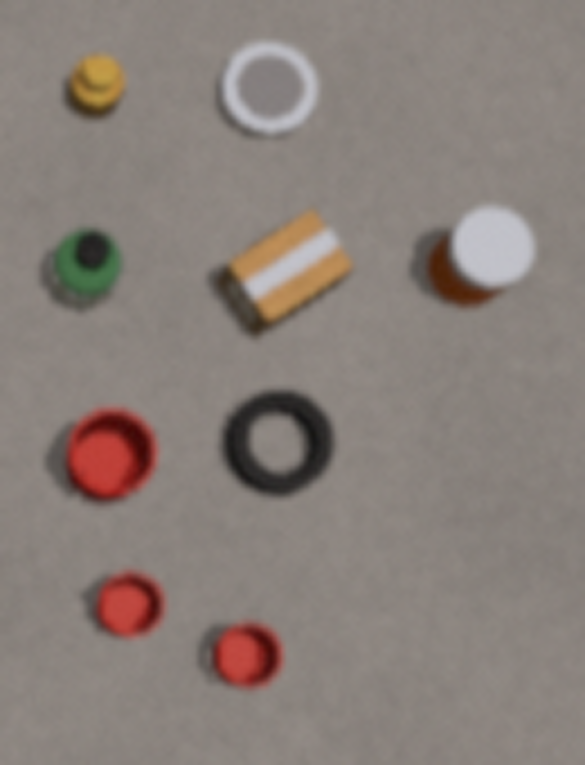

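The triangle sides measure 189.6–189.9 mm against a nominal 190. The largest cup (about 50 mm rim, the others about 36 mm) is the one at (304,211). I'll turn the tool to line up with the world axes and travel to above the jar.

```bash
python3 -m inch '[[0,0,0,0,0,-0.05],[0,0,0,0,0,-0.1],[0,0,0,0,0,-0.1362],[0,0,0,0,0,-0.1362]]' 1
python3 -m inch '[[-0.2,-0.5,0,0,0,0],[-0.4,-1,0,0,0,0]]'
python3 -m inch '[[-0.2,-0.5,0,0,0,0],[-0.4,-1,0,0,0,0]]'
python3 -m inch '[[-0.2,-0.5,0,0,0,0],[-0.4,-1,0,0,0,0]]'
python3 -m inch '[[-0.2,-0.5,0,0,0,0],[-0.4,-1,0,0,0,0]]'
python3 -m inch '[[-0.2,-0.5,0,0,0,0],[-0.4,-1,0,0,0,0]]'
python3 -c "
from h import *
s=observe();print(s['time_s'],s['tool_pos'],rot(s['ee_rot']).round(3))"
```

```text
time_s: 1.7
tool_pos: [228.2, 500.5, 198.1]
ee_rot: [0.0, 0.0, 1.0, 0.0]
force: [0.4, 0.3, -0.1]
finger_gap: 85.4
time_s: 1.95
tool_pos: [260.3, 419.6, 197.8]
ee_rot: [-0.0, 0.001, 1.0, -0.0]
force: [0.2, -1.1, 0.2]
finger_gap: 85.2
time_s: 2.2
tool_pos: [292.5, 339.2, 198.1]
ee_rot: [0.0, 0.001, 1.0, 0.0]
force: [0.9, -0.7, 0.1]
finger_gap: 85.4
time_s: 2.45
tool_pos: [324.5, 259.2, 198.2]
ee_rot: [0.0, 0.001, 1.0, 0.0]
force: [1.5, -0.2, 0.2]
finger_gap: 85.2
time_s: 2.7
tool_pos: [356.5, 179.2, 198.3]
ee_rot: [0.0, 0.001, 1.0, 0.0]
force: [0.8, 1.4, 0.1]
finger_gap: 85.6
time_s: 2.95
tool_pos: [388.6, 99.1, 198.3]
ee_rot: [0.0, 0.002, 1.0, 0.0]
force: [0.5, 1.0, -0.4]
finger_gap: 85.3
2.95 [388.56582696  99.10443001 198.31335058] [[-1.     0.003  0.001]
 [ 0.003  1.     0.   ]
 [-0.001  0.    -1.   ]]
```

```bash
cat > look.py <<'E'
import sys
from h import *
n=sys.argv[1]
s=observe();m=viewer.camera_model("wrist");im=viewer.capture("wrist");save(im,n+".png")
np.savez("pics/"+n+".npz",im=im,m=np.array(m,dtype=object))
print(n,s["time_s"],s["tool_pos"].round(1),s["finger_gap"].round(1))
E
python3 look.py a1
python3 -m inch '[[-0.19,-0.5,0,0,0,0],[-0.375,-1,0,0,0,0]]'|grep pos
python3 -m inch '[[-0.19,-0.5,0,0,0,0],[-0.375,-1,0,0,0,0]]'|grep pos
python3 look.py a2
python3 -m inch '[[-0.19,-0.5,0,0,0,0],[-0.375,-1,0,0,0,0]]'|grep pos
python3 -m inch '[[-0.19,-0.5,0,0,0,0],[-0.375,-1,0,0,0,0]]'|grep pos
python3 look.py a3
python3 -m inch '[[-0.19,-0.5,0,0,0,0],[-0.375,-1,0,0,0,0],[-0.375,-1,0,0,0,0]]'
python3 look.py a4
python3 - <<'E'
import cv2,numpy as np
a=[cv2.imread(f"pics/a{i}.png") for i in(1,2,3,4)]
cv2.imwrite("pics/m1.png",cv2.resize(np.vstack([np.hstack(a[:2]),np.hstack(a[2:])]),(800,600)))
E
```

```text
tool_pos: [418.6, 19.3, 198.3]
tool_pos: [448.6, -61.0, 198.2]
tool_pos: [478.6, -140.6, 198.3]
tool_pos: [508.6, -220.9, 198.1]
time_s: 4.47
tool_pos: [538.5, -301.5, 196.5]
ee_rot: [-0.001, 0.002, 1.0, 0.0]
force: [0.5, 1.4, -0.8]
finger_gap: 85.3Traceback (most recent call last):
  File "look.py", line 6, in <module>
    print(n,s["time_s"],s["tool_pos"].round(1),s["finger_gap"].round(1))
                                               ^^^^^^^^^^^^^^^^^^^^^
AttributeError: 'float' object has no attribute 'round'
Traceback (most recent call last):
  File "look.py", line 6, in <module>
    print(n,s["time_s"],s["tool_pos"].round(1),s["finger_gap"].round(1))
                                               ^^^^^^^^^^^^^^^^^^^^^
AttributeError: 'float' object has no attribute 'round'
Traceback (most recent call last):
  File "look.py", line 6, in <module>
    print(n,s["time_s"],s["tool_pos"].round(1),s["finger_gap"].round(1))
                                               ^^^^^^^^^^^^^^^^^^^^^
AttributeError: 'float' object has no attribute 'round'
Traceback (most recent call last):
  File "look.py", line 6, in <module>
    print(n,s["time_s"],s["tool_pos"].round(1),s["finger_gap"].round(1))
                                               ^^^^^^^^^^^^^^^^^^^^^
AttributeError: 'float' object has no attribute 'round'
```

View pics/m1.png

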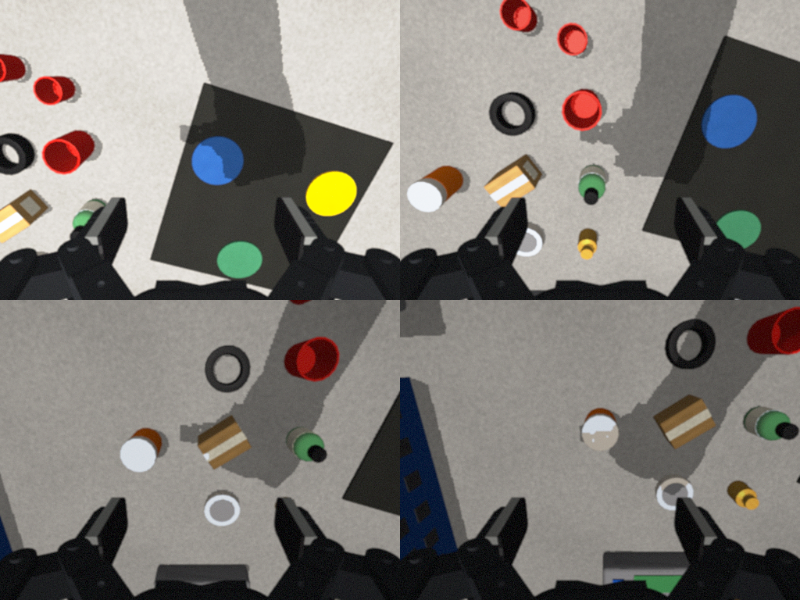

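```bash
sed -i 's/s\["finger_gap"\].round(1)/round(s["finger_gap"],1)/' look.py
cat >> h.py <<'E'
def load(n):
    d=np.load(f"pics/{n}.npz",allow_pickle=True);return d["im"],d["m"].item()
E
python3 - <<'E'
from h import *
im,m=load("a1");hsv=cv2.cvtColor(im,cv2.COLOR_RGB2HSV)
for n,lo,hi in[("blue",(98,100,30),(125,255,255)),("yellow",(22,150,60),(35,255,255)),("green",(65,60,30),(92,255,255))]:
    k=cv2.inRange(hsv,lo,hi);k[:,:190]=0
    _,_,st,ce=cv2.connectedComponentsWithStats(k);i=1+st[1:,4].argmax()
    print(n,st[i],ray("",*ce[i],10,m).round(1))
def f(im,n,u,v,z): print(im,n,ray("",u*1.28,v*1.28,z,load(im)[1]).round(1))
f("a3","jar",139,154,62);f("a4","jar",199,134,62);f("a3","tape",227,68,24);f("a3","dish",222,210,18);f("a3","bottle",317,153,75);f("a3","cup",318,57,58);f("a2","cup",183,110,58);f("a2","weight",186,232,46);f("a2","dish",127,242,18)
f("a2","jar",25,195,62)
for nm,x0,y0,x1,y1 in(("a3",185,110,265,175),("a4",240,85,325,150),("a2",80,145,150,215)):
    im,m=load(nm);c=im[int(y0*1.28):int(y1*1.28),int(x0*1.28):int(x1*1.28)];h=cv2.cvtColor(c,cv2.COLOR_RGB2HSV)
    save(c,nm+"c.png",4)
a=[cv2.resize(cv2.imread(f"pics/{x}c.png"),(400,330)) for x in("a3","a4")]
cv2.imwrite("pics/m2.png",np.hstack(a))
E
```

```text
blue [ 245  174   68   64 3370] [446.3 122.9  10. ]
yellow [ 391  219   66   58 3013] [502.8 303.8  10. ]
green [ 277  308   59   49 2286] [631.1 164.3  10. ]
a3 jar [ 537.  -301.6   62. ]
a4 jar [ 539.7 -304.7   62. ]
a3 tape [ 432.3 -187.6   24. ]
a3 dish [ 647.5 -188.7   18. ]
a3 bottle [531.7 -78.7  75. ]
a3 cup [419.8 -85.8  58. ]
a2 cup [420.9 -83.8  58. ]
a2 weight [608.  -84.8  46. ]
a2 dish [ 648.1 -185.3   18. ]
a2 jar [ 535.9 -301.8   62. ]
```

View pics/m2.png

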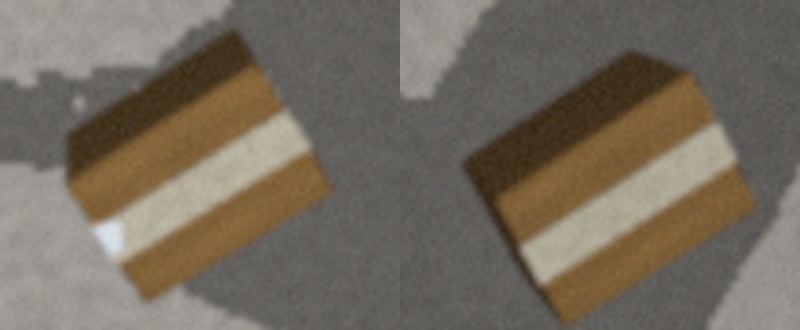

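```bash
python3 - <<'E'
from h import *
for nm,ox,oy,sx,cs in(("a3",236,140,3.883,[(67,182),(252,67),(330,190),(148,300)]),("a4",307,108,3.67,[(98,198),(293,74),(355,210),(163,322)])):
    m=load(nm)[1];P=np.array([ray("",ox+u/sx,oy+v/3.93,50,m)[:2] for u,v in cs])
    d=P[1]-P[0]+P[2]-P[3];print(nm,P.mean(0).round(1),np.linalg.norm(P-np.roll(P,1,0),axis=1).round(1),"long axis deg",np.degrees(np.arctan2(d[1],d[0])))
print(ray("",186*1.28,252*1.28,46,load("a2")[1]))
E
python3 -m inch '[[0,0,0.5,0,0,0],[0,-0.02,1,0,0,0]]' 1 |grep pos
python3 -m inch '[[0,0,0.5,0,0,0],[0,0,1,0,0,0]]'|grep pos
python3 -m inch '[[0,0,0.2,0,0,0],[0,0,0.33,0,0,0],[0,0,0.33,0,0,0]]'
python3 -m inch '[[0,0,0,0,0,0],[0,0,0,0,0,0],[0,0,0,0,0,0],[0,0,0,0,0,0],[0,0,0,0,0,0],[0,0,0,0,0,0],[0,0,0,0,0,0],[0,0,0,0,0,0]]' -1 40
```

```text
a3 [ 531.  -190.8] [40.3 57.  39.8 57.4] long axis deg 122.80681159456104
a4 [ 531.2 -190.5] [39.2 58.4 40.4 58.2] long axis deg 121.51369321468196
[644.74209764 -85.57901184  46.        ]
tool_pos: [538.4, -300.2, 117.9]
tool_pos: [538.1, -299.9, 37.5]
time_s: 5.4
tool_pos: [538.5, -301.0, 12.4]
ee_rot: [0.0, -0.0, 1.0, -0.0]
force: [-0.3, -0.6, 0.5]
finger_gap: 85.4
time_s: 6.4
tool_pos: [538.8, -301.5, 12.9]
ee_rot: [0.001, 0.0, 1.0, -0.0]
force: [-0.1, 0.3, 5.7]
finger_gap: 45.9
```

```bash
python3 -m inch '[[0,0,-0.3,0,0,0],[0,0,-0.7,0,0,0],[0,0,-1,0,0,0]]' |grep pos
python3 -m inch '[[0.1,0.4,-0.5,0,0,0],[0.228,1,-0.5,0,0,0]]'|grep pos
python3 -m inch '[[0.1,0.5,0,0,0,0],[0.228,1,0,0,0,0]]'|grep pos
python3 -m inch '[[0.1,0.5,0,0,0,0],[0.228,1,0,0,0,0]]'|grep pos
python3 -m inch '[[0.1,0.5,0,0,0,0],[0.228,1,0,0,0,0]]'|grep pos
python3 -m inch '[[0.1,0.5,0,0,0,0],[0.228,1,0,0,0,0],[0.228,1,0,0,0,0],[0.228,1,0,0,0,0]]'
python3 look.py b1
```

```text
tool_pos: [538.4, -301.3, 93.1]
tool_pos: [521.1, -221.6, 134.9]
tool_pos: [501.4, -139.9, 131.8]
tool_pos: [483.1, -60.0, 131.8]
tool_pos: [464.9, 20.0, 131.8]
time_s: 8.28
tool_pos: [447.1, 98.7, 131.8]
ee_rot: [0.0, -0.0, 1.0, -0.0]
force: [0.1, -0.1, -1.1]
finger_gap: 45.2
b1 8.275 [447.1  98.7 131.8] 45.2
```

View pics/b1.png

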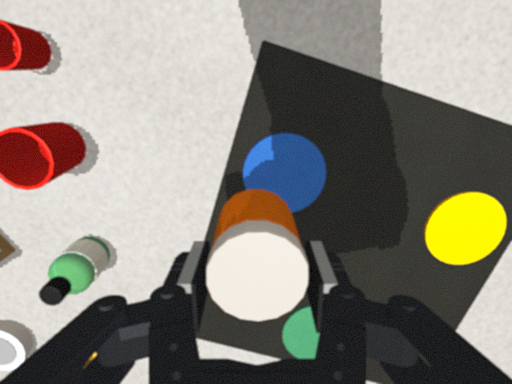

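```bash
python3 - <<'E'
from h import *
im,m=load("b1");print("lid",ray("",258,270,131.8-11.7+62,m).round(1))
hsv=cv2.cvtColor(im,cv2.COLOR_RGB2HSV)
k=cv2.inRange(hsv,(98,100,20),(125,255,255));c=max(cv2.findContours(k,0,1)[0],key=cv2.contourArea)
h=cv2.convexHull(c);e=cv2.fitEllipse(c);print("blue",e,cv2.boundingRect(c),ray("",*e[0],10,m).round(1))
k=cv2.inRange(hsv,(22,150,60),(35,255,255));c=max(cv2.findContours(k,0,1)[0],key=cv2.contourArea);e=cv2.fitEllipse(c);print("yel",e,ray("",*e[0],10,m).round(1))
E
```

```text
lid [442.6  98.3 182.1]
blue ((285.8405456542969, 169.05209350585938), (72.4045639038086, 86.29346466064453), 112.04730224609375) (242, 132, 85, 81) [442.7 124.6  10. ]
yel ((465.25494384765625, 227.8911590576172), (68.73408508300781, 85.48677062988281), 61.08377456665039) [502.7 304.   10. ]
```

```bash
python3 - <<'E'
from h import *
im,m=load("b1");hsv=cv2.cvtColor(im,cv2.COLOR_RGB2HSV)
k=cv2.inRange(hsv,(0,0,120),(179,70,255));k[:, :200]=0;k[:,316:]=0;k[:195]=0;k[330:]=0
c=max(cv2.findContours(k,0,1)[0],key=cv2.contourArea);c=c[(c[:,0,1]>215)]
print(cv2.fitEllipse(c),cv2.boundingRect(c))
def circ(x,y,z,r):
    return np.array([proj("",[x+r*np.cos(t),y+r*np.sin(t),z],m) for t in np.linspace(0,6.283,60)]).astype(np.int32)
v=im[:,:,::-1].copy()
for x,col in((442.6,(0,255,0)),(447.1,(0,0,255))): cv2.polylines(v,[circ(x,98.5,182.1,23.5)],True,col,1)
cv2.polylines(v,[circ(447,123,10,39)],True,(0,255,255),1);cv2.polylines(v,[circ(445.5,123,10,39)],True,(255,255,255),1)
cv2.imwrite("pics/b1o.png",cv2.resize(v[120:340,180:340],None,fx=2.7,fy=2.7))
E
```

```text
((256.914306640625, 271.2721862792969), (100.3799057006836, 102.8680191040039), 86.84503936767578) (206, 221, 103, 101)
```

View pics/b1o.png

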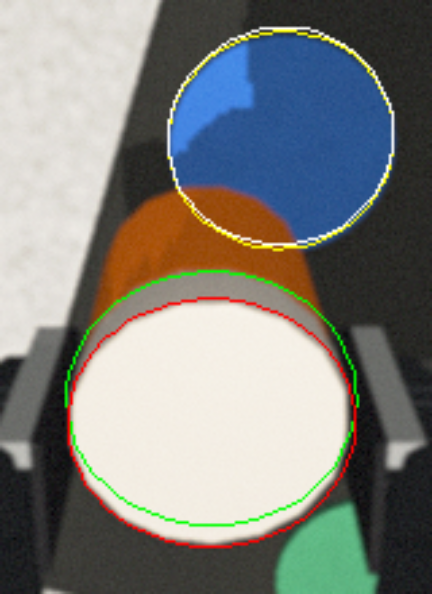

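The red circle (jar at the TCP) matches the lid, and the blue pad fits at (447,123). I'll lower the jar there and release.

```bash
python3 -m inch '[[0,0.15,0,0,0,0],[0,0.304,0.3,0,0,0],[0,0.304,0.65,0,0,0],[0,0.304,1,0,0,0],[0,0.304,1,0,0,0]]' |grep pos
python3 -m inch '[[0,0,0.2,0,0,0],[0,0,0.3,0,0,0],[0,0,0.35,0,0,0],[0,0,0.365,0,0,0],[0,0,0.365,0,0,0]]'
python3 -m inch '[[0,0,0,0,0,0],[0,0,0,0,0,0],[0,0,0,0,0,0],[0,0,0,0,0,0],[0,0,0,0,0,0],[0,0,0,0,0,0]]' 1
python3 -m inch '[[0,0,-0.3,0,0,0],[0,0,-0.6,0,0,0],[0,0,-1,0,0,0]]'|grep pos
```

```text
tool_pos: [445.8, 122.8, 49.9]
time_s: 9.57
tool_pos: [447.3, 123.2, 23.0]
ee_rot: [0.0, -0.0, 1.0, 0.0]
force: [-0.3, -1.1, 1.5]
finger_gap: 45.4
time_s: 10.32
tool_pos: [447.0, 123.2, 22.5]
ee_rot: [0.0, -0.0, 1.0, 0.0]
force: [-0.2, 0.3, 0.6]
finger_gap: 85.3
tool_pos: [446.6, 123.1, 102.8]
```

```bash
python3 -m inch '[[-0.13,-0.49,-0.3,0,0,0],[-0.26,-0.978,-0.6,0,0,0]]' |grep pos
python3 -m inch '[[-0.13,-0.49,0,0,0,0],[-0.26,-0.978,0,0,0,0]]'|grep pos
python3 -m inch '[[-0.13,-0.49,0,0,0,0],[-0.26,-0.978,0,0,0,0]]'|grep pos
python3 -m inch '[[-0.13,-0.49,0,0,0,0.055],[-0.26,-0.978,0,0,0,0.11],[-0.26,-0.978,0,0,0,0.165],[-0.26,-0.978,0,0,0,0.22],[-0.26,-0.978,0,0,0,0.275],[-0.26,-0.978,0,0,0,0.321],[-0.26,-0.978,0,0,0,0.321],[-0.26,-0.978,0,0,0,0.321]]'
python3 look.py c1; python3 - <<'E'
from h import *
im,m=load("c1");v=im[:,:,::-1].copy()
a=np.radians(122.2);l=np.array([np.cos(a),np.sin(a)]);s=np.array([-l[1],l[0]])
for c,col in(((530.0,-189.7),(0,255,0)),((531,-190.6),(0,0,255))):
    P=[proj("",[*(np.array(c)+i*30*l+j*21*s),50],m) for i,j in((1,1),(1,-1),(-1,-1),(-1,1))]
    cv2.polylines(v,[np.array(P).round().astype(np.int32)],True,col,1)
cv2.imwrite("pics/c1o.png",v)
E
```

```text
tool_pos: [468.0, 44.3, 151.5]
tool_pos: [489.1, -34.6, 150.9]
tool_pos: [509.7, -112.9, 150.5]
time_s: 12.45
tool_pos: [530.2, -189.7, 150.4]
ee_rot: [-0.0, 0.482, 0.876, -0.0]
force: [0.5, 0.8, 0.9]
finger_gap: 85.7
c1 12.45 [ 530.2 -189.7  150.4] 85.7
```

View pics/c1o.png

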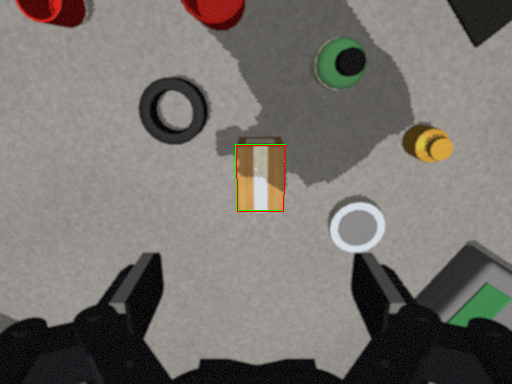

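The overlay of the carton top at (530,-189.7) fits exactly. I'll descend and grip.

```bash
python3 -m inch '[[0,0,0.5,0,0,0],[0,0,1,0,0,0]]' |grep pos
python3 -m inch '[[0,0,0.4,0,0,0],[0,0,0.78,0,0,0],[0,0,0.78,0,0,0]]'|grep pos
python3 -m inch '[[0,0,0,0,0,0],[0,0,0,0,0,0],[0,0,0,0,0,0],[0,0,0,0,0,0],[0,0,0,0,0,0],[0,0,0,0,0,0],[0,0,0,0,0,0],[0,0,0,0,0,0]]' -1 40
python3 -m inch '[[0,0,-0.3,0,0,0],[0,0,-0.65,0,0,0],[0,0,-1,0,0,0]]' |grep pos
python3 -m inch '[[0,0,-0.35,0,0,-0.055],[0,0,-0.7,0,0,-0.11],[0,0,-0.7,0,0,-0.165],[0,0,-0.7,0,0,-0.22],[0,0,-0.7,0,0,-0.275],[0,0,-0.7,0,0,-0.321],[0,0,-0.7,0,0,-0.321],[0,0,-0.7,0,0,-0.321]]'
```

```text
tool_pos: [530.6, -189.9, 69.9]
tool_pos: [528.6, -189.2, 5.9]
time_s: 14.12
tool_pos: [531.1, -190.1, 9.8]
ee_rot: [0.001, 0.483, 0.876, 0.0]
force: [0.0, 0.6, 5.8]
finger_gap: 40.5
tool_pos: [530.3, -189.8, 89.5]
time_s: 15.5
tool_pos: [530.3, -189.8, 144.4]
ee_rot: [0.0, 0.001, 1.0, -0.0]
force: [-0.4, -1.0, -0.4]
finger_gap: 40.6
```

```bash
python3 -m inch '[[0.03,0.4,0,0,0,0],[0.056,1,0,0,0,0]]' |grep pos
python3 -m inch '[[0.03,0.5,0,0,0,0],[0.056,1,0,0,0,0]]' |grep pos
python3 -m inch '[[0.03,0.5,0,0,0,0],[0.056,1,0,0,0,0]]' |grep pos
python3 -m inch '[[0.03,0.5,0,0,0,0],[0.056,1,0,0,0,0]]' |grep pos
python3 -m inch '[[0.03,0.5,0,0,0,0],[0.056,1,0,0,0,0],[0.056,1,0,0,0,0],[0.056,1,0,0,0,0]]' |grep pos
python3 look.py c2; python3 - <<'E'
from h import *
im,m=load("c2");v=im[:,:,::-1].copy();t=observe()["tool_pos"]
P=[proj("",[t[0]+i*30,t[1]+j*21,t[2]-8.5+50],m) for i,j in((1,1),(1,-1),(-1,-1),(-1,1))]
cv2.polylines(v,[np.array(P).round().astype(np.int32)],True,(0,0,255),1)
for c,z,r,col in(((503.5,304),10,39,(255,0,0)),((632,164.4),10,39,(0,0,255)),((447.2,123.2),72,23.5,(0,0,255)),((447.2,123),10,39,(0,255,255))):
    cv2.polylines(v,[np.array([proj("",[c[0]+r*np.cos(a),c[1]+r*np.sin(a),z],m) for a in np.linspace(0,6.28,60)]).round().astype(np.int32)],True,col,1)
cv2.imwrite("pics/c2o.png",v)
E
```

```text
tool_pos: [525.7, -109.7, 144.0]
tool_pos: [521.1, -28.5, 144.3]
tool_pos: [516.6, 51.5, 144.4]
tool_pos: [512.1, 131.5, 144.3]
tool_pos: [507.7, 210.0, 144.1]
c2 17.0 [507.7 210.  144.1] 40.1
```

View pics/c2o.png

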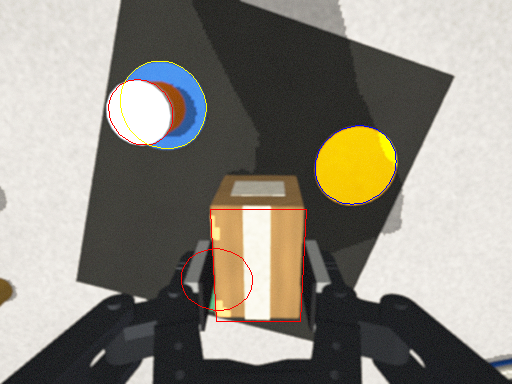

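Overlays agree: the jar is centred on blue, yellow fits at (503.5,304), and the held carton sits at the TCP. Lowering it.

```bash
python3 -m inch '[[0.02,0.4,0,0,0,0],[0.054,0.9,0,0,0,0]]' |grep pos
python3 -m inch '[[0,0.2,0.3,0,0,0],[0,0.275,0.65,0,0,0],[0,0.275,1,0,0,0],[0,0.275,1,0,0,0]]' |grep pos
python3 -m inch '[[0,0,0.3,0,0,0],[0,0,0.5,0,0,0],[0,0,0.56,0,0,0],[0,0,0.56,0,0,0],[0,0,0.56,0,0,0]]'
python3 -m inch '[[0,0,0,0,0,0],[0,0,0,0,0,0],[0,0,0,0,0,0],[0,0,0,0,0,0],[0,0,0,0,0,0],[0,0,0,0,0,0]]' 1
python3 -m inch '[[0,0,-0.3,0,0,0],[0,0,-0.6,0,0,0],[0,0,-1,0,0,0],[0,0,-1,0,0,0]]'
```

```text
tool_pos: [504.1, 281.4, 144.5]
tool_pos: [502.6, 302.6, 62.1]
time_s: 18.42
tool_pos: [503.9, 304.3, 20.0]
ee_rot: [0.0, 0.0, 1.0, 0.0]
force: [-0.3, -0.4, -0.9]
finger_gap: 40.5
time_s: 19.18
tool_pos: [503.5, 304.2, 19.3]
ee_rot: [0.0, -0.0, 1.0, 0.0]
force: [-0.2, -0.1, -0.2]
finger_gap: 85.6
time_s: 19.68
tool_pos: [504.7, 305.0, 102.1]
ee_rot: [0.002, -0.0, 1.0, 0.001]
force: [0.7, -0.0, -0.1]
finger_gap: 85.2
```

```bash
python3 -m inch '[[0,0,-0.5,0,0,0],[-0.255,-0.878,-0.6,0,0,0]]' |grep pos
python3 -m inch '[[-0.13,-0.44,0,0,0,0],[-0.255,-0.878,0,0,0,0]]' |grep pos
python3 -m inch '[[-0.13,-0.44,0,0,0,0],[-0.255,-0.878,0,0,0,0]]' |grep pos
python3 -m inch '[[-0.13,-0.44,0,0,0,0],[-0.255,-0.878,0,0,0,0]]' |grep pos
python3 -m inch '[[-0.13,-0.44,0,0,0,0],[-0.255,-0.878,0,0,0,0]]' |grep pos
python3 -m inch '[[-0.13,-0.44,0,0,0,0],[-0.255,-0.878,0,0,0,0]]' |grep pos
python3 -m inch '[[-0.13,-0.44,0,0,0,0],[-0.255,-0.878,0,0,0,0],[-0.255,-0.878,0,0,0,0],[-0.255,-0.878,0,0,0,0]]' |grep pos
python3 look.py d1; python3 - <<'E'
from h import *
im,m=load("d1");v=im[:,:,::-1].copy()
for c,z,r,col in(((647.5,-189),18,28.5,(0,0,255)),((646,-86),46,10,(0,0,255)),((646,-86),30,16,(0,255,255))):
    cv2.polylines(v,[np.array([proj("",[c[0]+r*np.cos(a),c[1]+r*np.sin(a),z],m) for a in np.linspace(0,6.28,60)]).round().astype(np.int32)],True,col,1)
cv2.imwrite("pics/d1o.png",v[60:330,180:480].repeat(2,0).repeat(2,1))
E
```

```text
tool_pos: [521.0, 246.8, 147.5]
tool_pos: [541.3, 173.0, 145.3]
tool_pos: [561.6, 102.8, 145.1]
tool_pos: [582.0, 32.6, 145.1]
tool_pos: [602.4, -37.6, 145.1]
tool_pos: [622.8, -107.8, 145.0]
tool_pos: [642.9, -176.5, 145.2]
d1 21.675 [ 642.9 -176.5  145.2] 85.5
```

View pics/d1o.png

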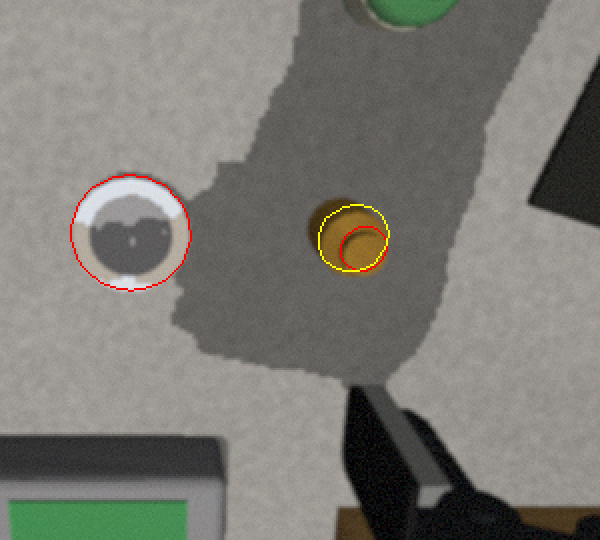

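```bash
python3 -m inch '[[-0.058,-0.156,0.3,0,0,0],[-0.058,-0.156,0.7,0,0,0],[-0.058,-0.156,1,0,0,0]]' |grep pos
python3 -m inch '[[0,0,0.3,0,0,0],[0,0,0.55,0,0,0],[0,0,0.7,0,0,0],[0,0,0.76,0,0,0],[0,0,0.79,0,0,0],[0,0,0.79,0,0,0]]'
python3 -m inch '[[0,0,0,0,0,0],[0,0,0,0,0,0],[0,0,0,0,0,0],[0,0,0,0,0,0],[0,0,0,0,0,0],[0,0,0,0,0,0],[0,0,0,0,0,0],[0,0,0,0,0,0]]' -1 30
python3 -m inch '[[0,0,-0.3,0,0,0],[0,0,-0.65,0,0,0],[0,0,-1,0,0,0]]'
```

```text
tool_pos: [647.5, -188.1, 64.8]
time_s: 22.85
tool_pos: [648.2, -189.5, 3.4]
ee_rot: [0.0, -0.0, 1.0, -0.0]
force: [-0.1, 0.9, -0.3]
finger_gap: 85.6
time_s: 23.85
tool_pos: [647.9, -189.4, 2.9]
ee_rot: [0.0, -0.0, 1.0, -0.0]
force: [-0.6, -0.0, 0.5]
finger_gap: 0.1
time_s: 24.22
tool_pos: [647.8, -189.3, 83.7]
ee_rot: [-0.0, -0.0, 1.0, 0.0]
force: [-0.2, 0.1, 0.3]
finger_gap: 0.3
```

The jaws closed on nothing, so I'll look.

```bash
python3 -m inch '[[0,0,-0.35,0,0,0],[0,0,-0.7,0,0,0],[0,0,-0.7,0,0,0],[0,0,-0.7,0,0,0]]' 1
python3 look.py d2; python3 - <<'E'
from h import *
im,m=load("d2");v=im[:,:,::-1].copy()
for c,z,r,col in(((647.5,-189),18,28.5,(0,0,255)),):
    cv2.polylines(v,[np.array([proj("",[c[0]+r*np.cos(a),c[1]+r*np.sin(a),z],m) for a in np.linspace(0,6.28,60)]).round().astype(np.int32)],True,col,1)
cv2.imwrite("pics/d2o.png",v)
E
```

```text
time_s: 24.72
tool_pos: [647.7, -189.3, 138.0]
ee_rot: [-0.0, -0.0, 1.0, 0.0]
force: [0.0, -0.2, -1.1]
finger_gap: 71.9
d2 24.725 [ 647.7 -189.3  138. ] 71.9
```

View pics/d2o.png

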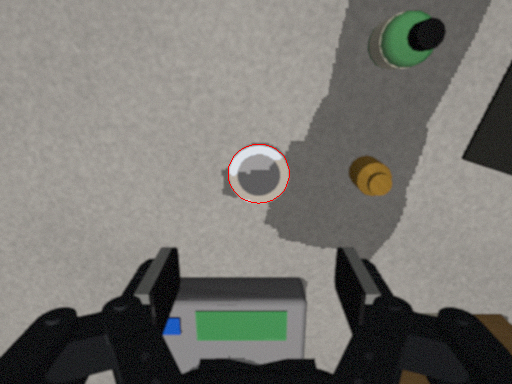

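```bash
python3 - <<'E'
from h import *
for n,t,g in(("d2",(647.7,-189.3,138),71.9),("c2",(507.7,210,144.1),40.1),("b1",(447.1,98.7,131.8),45.2)):
    im,m=load(n)
    for r in(0,5,10,15,20,30): print(n,r,[proj("",[t[0]+dx,t[1]-g/2,t[2]+r],m).round(0).tolist() for dx in(-11,11)])
E
python3 - <<'E'
import cv2,numpy as np
a=cv2.imread("pics/d2.png")[225:345,120:240];b=cv2.imread("pics/c2.png")[225:345,150:270]
cv2.imwrite("pics/t.png",cv2.resize(np.hstack([a,b]),None,fx=3.3,fy=3.3,interpolation=2))
E
```

```text
d2 0 [[196.0, 212.0], [198.0, 246.0]]
d2 5 [[195.0, 216.0], [197.0, 250.0]]
d2 10 [[193.0, 219.0], [195.0, 255.0]]
d2 15 [[191.0, 223.0], [194.0, 259.0]]
d2 20 [[189.0, 227.0], [192.0, 264.0]]
d2 30 [[185.0, 236.0], [188.0, 274.0]]
c2 0 [[224.0, 212.0], [225.0, 246.0]]
c2 5 [[223.0, 216.0], [224.0, 250.0]]
c2 10 [[222.0, 219.0], [223.0, 255.0]]
c2 15 [[221.0, 223.0], [222.0, 259.0]]
c2 20 [[220.0, 227.0], [221.0, 264.0]]
c2 30 [[218.0, 236.0], [219.0, 275.0]]
b1 0 [[219.0, 212.0], [221.0, 246.0]]
b1 5 [[218.0, 216.0], [220.0, 251.0]]
b1 10 [[217.0, 219.0], [219.0, 255.0]]
b1 15 [[216.0, 223.0], [218.0, 259.0]]
b1 20 [[215.0, 227.0], [217.0, 264.0]]
b1 30 [[213.0, 236.0], [214.0, 275.0]]
```

View pics/t.png

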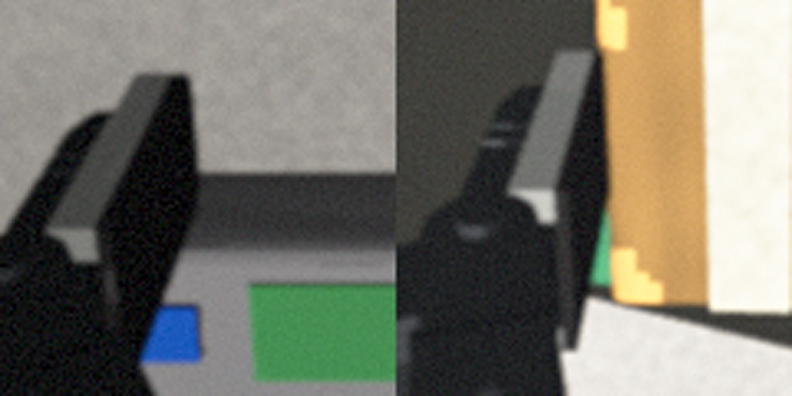

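Tips in the wrist image appear well above the nominal TCP: the carton pad tips project roughly 30 mm above it. That explains closing over the 18 mm dish. I'll pre-shape the jaws and go down in small steps, watching the force.

```bash
python3 -m inch '[[0,0,0.3,0,0,0],[0,0,0.7,0,0,0],[0,0,1,0,0,0]]' 0.55 |grep pos
python3 -m inch '[[0,0,0.3,0,0,0],[0,0,0.55,0,0,0],[0,0,0.68,0,0,0],[0,0,0.68,0,0,0]]'|tail -5
for i in 1; do python3 -m inch '[[0,0,0.02,0,0,0],[0,0,0.04,0,0,0],[0,0,0.04,0,0,0]]'|grep -E "pos|force|gap"; done
python3 look.py d3
python3 - <<'E'
import cv2
cv2.imwrite("pics/d3c.png",cv2.resize(cv2.imread("pics/d3.png")[100:340,100:420],None,fx=2.4,fy=2.4,interpolation=2))
E
```

```text
tool_pos: [646.8, -189.1, 56.0]
time_s: 25.65
tool_pos: [647.5, -189.2, 3.7]
ee_rot: [-0.001, -0.0, 1.0, 0.0]
force: [-0.4, -0.6, -0.1]
finger_gap: 66.2
tool_pos: [648.1, -189.4, 1.6]
force: [-0.4, -0.1, 1.1]
finger_gap: 66.6
d3 26.025 [ 648.1 -189.4    1.6] 66.6
```

View pics/d3c.png

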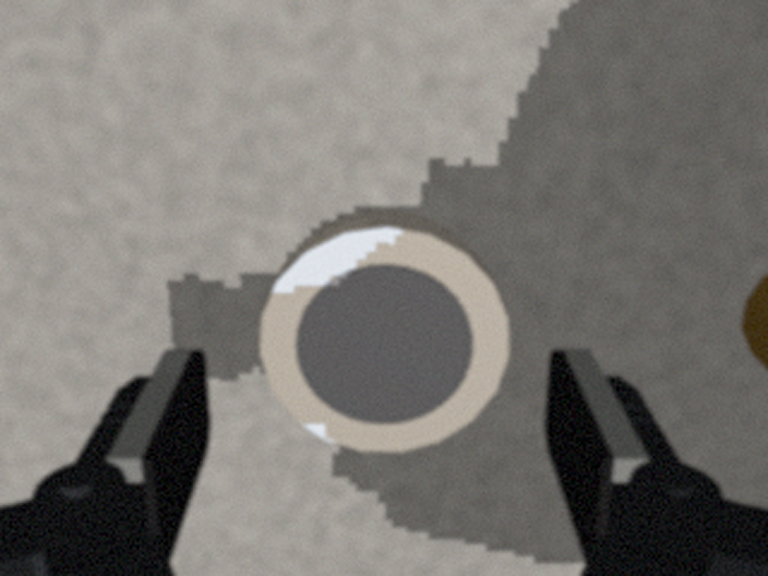

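Pad separation is 144 px for 66 mm, so the tips are at depth 152 mm against 180 mm for the dish top. The real finger tips are therefore about 40 mm above the reported TCP at this opening. I'll go lower by that much, carefully.

```bash
python3 -m inch '[[0,0,0.08,0,0,0],[0,0,0.16,0,0,0],[0,0,0.24,0,0,0],[0,0,0.25,0,0,0],[0,0,0.25,0,0,0]]'|grep -E "pos|force"
python3 -m inch '[[0,0,0.04,0,0,0],[0,0,0.07,0,0,0],[0,0,0.1,0,0,0],[0,0,0.1,0,0,0]]'|grep -E "pos|force"
python3 look.py d4
python3 - <<'E'
import cv2
cv2.imwrite("pics/d4c.png",cv2.resize(cv2.imread("pics/d4.png")[100:340,100:420],None,fx=2.4,fy=2.4,interpolation=2))
E
```

```text
tool_pos: [647.9, -189.4, -18.7]
force: [0.5, 0.3, 0.4]
tool_pos: [647.7, -189.3, -27.0]
force: [0.8, -0.1, -0.3]
d4 27.2 [ 647.7 -189.3  -27. ] 66.5
```

View pics/d4c.png

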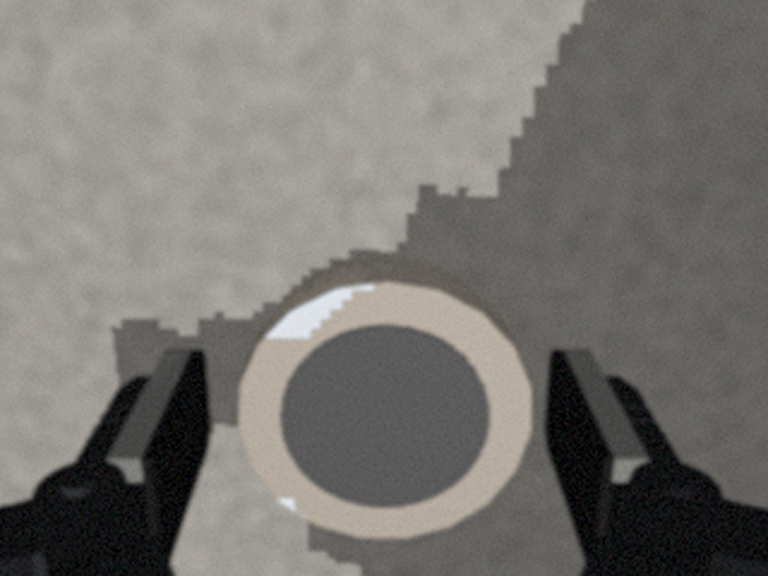

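```bash
python3 -m inch '[[0,0,0.04,0,0,0],[0,0,0.08,0,0,0],[0,0,0.115,0,0,0],[0,0,0.115,0,0,0]]'|grep -E "pos|force"
python3 -m inch '[[0,0,0,0,0,0],[0,0,0,0,0,0],[0,0,0,0,0,0],[0,0,0,0,0,0],[0,0,0,0,0,0],[0,0,0,0,0,0]]' -1 30
python3 -m inch '[[0,0,-0.3,0,0,0],[0,0,-0.65,0,0,0],[0,0,-1,0,0,0]]'
python3 -m inch '[[0,0.2,-0.3,0,0,0],[0,0.5,-0.65,0,0,0],[0,0.8,-1,0,0,0],[0,0.8,-1,0,0,0]]'
```

```text
tool_pos: [647.7, -189.3, -36.3]
force: [0.2, -0.1, -0.4]
time_s: 28.5
tool_pos: [648.1, -189.4, -35.7]
ee_rot: [0.0, -0.0, 1.0, -0.0]
force: [-0.5, 0.1, 3.8]
finger_gap: 55.8
time_s: 28.88
tool_pos: [647.4, -189.2, 44.2]
ee_rot: [-0.001, -0.0, 1.0, 0.0]
force: [-0.6, -0.6, -1.2]
finger_gap: 56.1
time_s: 29.38
tool_pos: [648.9, -124.1, 126.3]
ee_rot: [0.002, -0.001, 1.0, -0.0]
force: [0.7, -0.5, -1.6]
finger_gap: 55.6
```

```bash
python3 -m inch '[[0.02,0.45,0,0,0,0],[0.049,0.905,0,0,0,0]]'|grep pos
python3 -m inch '[[0.02,0.45,0,0,0,0],[0.049,0.905,0,0,0,0]]'|grep pos
python3 -m inch '[[0.02,0.45,0,0,0,0],[0.049,0.905,0,0,0,0]]'|grep pos
python3 -m inch '[[0.02,0.45,0,0,0,0],[0.049,0.905,0,0,0,0],[0.049,0.905,0.2,0,0,0],[0.049,0.905,0.3,0,0,0],[0.049,0.905,0.3,0,0,0]]'
python3 look.py e1; python3 - <<'E'
from h import *
im,m=load("e1");v=im[:,:,::-1].copy();t=observe()["tool_pos"]
for c,z,r,col in(((632,164.4),10,39,(0,255,255)),((t[0],t[1]),t[2]+36+18,28.5,(0,0,255)),((503.5,304.2),10,39,(255,0,0))):
    cv2.polylines(v,[np.array([proj("",[c[0]+r*np.cos(a),c[1]+r*np.sin(a),z],m) for a in np.linspace(0,6.28,60)]).round().astype(np.int32)],True,col,1)
P=[proj("",[503.5+i*30,304.2+j*21,60],m) for i,j in((1,1),(1,-1),(-1,-1),(-1,1))]
cv2.polylines(v,[np.array(P).round().astype(np.int32)],True,(0,0,255),1)
cv2.imwrite("pics/e1o.png",v)
E
```

```text
tool_pos: [643.3, -53.1, 122.2]
tool_pos: [639.5, 19.8, 122.3]
tool_pos: [635.6, 92.1, 122.3]
time_s: 30.75
tool_pos: [631.6, 162.8, 98.4]
ee_rot: [-0.001, 0.001, 1.0, -0.0]
force: [-0.3, 0.8, 0.2]
finger_gap: 55.8
e1 30.75 [631.6 162.8  98.4] 55.8
```

View pics/e1o.png

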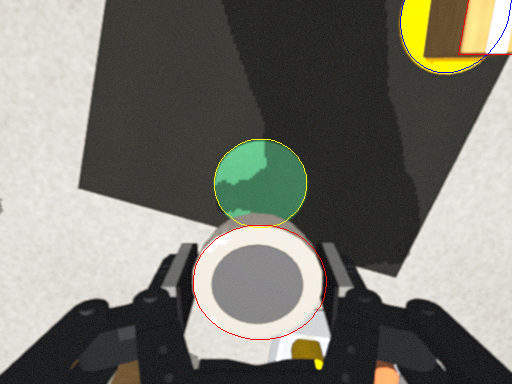

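Green fits at (632,164.4), and the dish is held level at the TCP. Lowering it.

```bash
python3 -m inch '[[0,0.02,0.3,0,0,0],[0,0.02,0.65,0,0,0],[0,0.02,1,0,0,0],[0,0.02,1,0,0,0]]'|grep pos
python3 -m inch '[[0,0,0.25,0,0,0],[0,0,0.4,0,0,0],[0,0,0.5,0,0,0],[0,0,0.54,0,0,0],[0,0,0.54,0,0,0]]'
python3 -m inch '[[0,0,0,0,0,0],[0,0,0,0,0,0],[0,0,0,0,0,0],[0,0,0,0,0,0]]' 0.6
python3 -m inch '[[0,0,-0.3,0,0,0],[0,0,-0.6,0,0,0],[0,0,-1,0,0,0],[0,0,-1,0,0,0]]'
python3 -m inch '[[0,0,-0.5,0,0,0],[0,0,-1,0,0,0],[0,0,-1,0,0,0]]'
```

```text
tool_pos: [631.0, 164.7, 18.3]
time_s: 31.92
tool_pos: [632.2, 165.9, -23.0]
ee_rot: [0.0, -0.0, 1.0, 0.0]
force: [0.0, 0.6, -0.9]
finger_gap: 55.5
time_s: 32.42
tool_pos: [632.2, 165.9, -23.0]
ee_rot: [0.0, -0.0, 1.0, 0.0]
force: [-0.9, -0.8, 0.8]
finger_gap: 68.1
time_s: 32.92
tool_pos: [633.7, 166.3, 60.0]
ee_rot: [0.002, -0.0, 1.0, 0.001]
force: [0.2, -0.0, 0.2]
finger_gap: 68.1
time_s: 33.3
tool_pos: [633.4, 166.2, 139.7]
ee_rot: [0.002, -0.0, 1.0, 0.001]
force: [0.1, -0.3, 0.7]
finger_gap: 68.3
```

```bash
python3 -m inch '[[-0.02,-0.4,0,0,0,0],[-0.044,-0.788,0,0,0,0]]' 0.2|grep pos
python3 -m inch '[[-0.02,-0.4,0,0,0,0],[-0.044,-0.788,0,0,0,0]]'|grep pos
python3 -m inch '[[-0.02,-0.4,0,0,0,0],[-0.044,-0.788,0,0,0,0]]'|grep pos
python3 -m inch '[[-0.02,-0.4,0,0,0,0],[-0.044,-0.788,0,0,0,0],[-0.044,-0.788,0,0,0,0],[-0.044,-0.788,0,0,0,0]]'
python3 look.py f1; python3 - <<'E'
from h import *
im,m=load("f1")
hsv=cv2.cvtColor(im,cv2.COLOR_RGB2HSV);k=cv2.inRange(hsv,(12,120,40),(30,255,255));k[250:]=0
_,_,st,ce=cv2.connectedComponentsWithStats(k);print(st[1:][st[1:,4]>200])
v=im[:,:,::-1].copy()
for c,z,r,col in(((647,-86.2),46,10,(0,0,255)),((647,-86.2),30,16,(0,255,255))):
    cv2.polylines(v,[np.array([proj("",[c[0]+r*np.cos(a),c[1]+r*np.sin(a),z],m) for a in np.linspace(0,6.28,60)]).round().astype(np.int32)],True,col,1)
cv2.imwrite("pics/f1o.png",cv2.resize(v[100:260,180:340],None,fx=3.5,fy=3.5,interpolation=2))
E
```

```text
tool_pos: [635.2, 102.3, 134.9]
tool_pos: [638.7, 38.7, 134.9]
tool_pos: [642.2, -24.3, 134.9]
time_s: 34.55
tool_pos: [645.9, -85.9, 135.6]
ee_rot: [-0.001, 0.0, 1.0, 0.0]
force: [-0.6, 0.5, 0.2]
finger_gap: 51.2
f1 34.55 [645.9 -85.9 135.6] 51.2
[[ 243  159   34   39 1052]]
```

View pics/f1o.png

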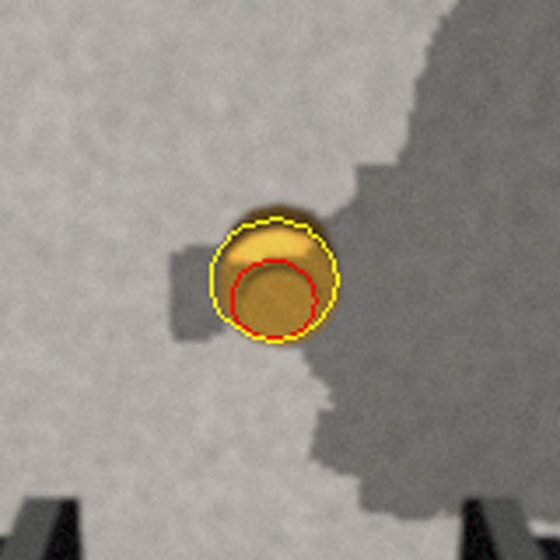

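The overlay fits the weight at (647,-86.2). That was picture 16, so all further checks will be numeric.

```bash
python3 -m inch '[[-0.013,0,0.35,0,0,0],[-0.013,0,0.7,0,0,0],[-0.013,0,1,0,0,0]]'|grep pos
python3 -m inch '[[0,0,0.25,0,0,0],[0,0,0.5,0,0,0],[0,0,0.7,0,0,0],[0,0,0.82,0,0,0],[0,0,0.9,0,0,0],[0,0,0.9,0,0,0]]'
python3 -m inch '[[0,0,0,0,0,0],[0,0,0,0,0,0],[0,0,0,0,0,0],[0,0,0,0,0,0],[0,0,0,0,0,0],[0,0,0,0,0,0]]' -1 60
python3 -m inch '[[0,0,-0.2,0,0,0],[0,0,-0.5,0,0,0],[0,0,-0.9,0,0,0],[0,0,-0.9,0,0,0]]'
python3 -m inch '[[0,0,-0.3,0,0,0],[0,0,-0.65,0,0,0],[0,0,-1,0,0,0],[0,0,-1,0,0,0]]'
```

```text
tool_pos: [647.0, -85.0, 55.5]
time_s: 35.72
tool_pos: [647.3, -86.3, -15.3]
ee_rot: [-0.0, -0.0, 1.0, 0.0]
force: [0.0, -0.1, 1.0]
finger_gap: 51.2
time_s: 36.48
tool_pos: [648.0, -86.3, -14.0]
ee_rot: [0.001, -0.0, 1.0, -0.0]
force: [0.0, 0.9, 6.5]
finger_gap: 28.9
time_s: 36.98
tool_pos: [648.9, -86.6, 60.3]
ee_rot: [0.002, -0.0, 1.0, -0.0]
force: [0.6, 1.0, -3.1]
finger_gap: 29.2
time_s: 37.48
tool_pos: [648.1, -86.5, 138.0]
ee_rot: [0.001, -0.0, 1.0, -0.0]
force: [-0.4, 0.4, -2.7]
finger_gap: 28.9
```

```bash
python3 -m inch '[[0.15,0.4,0,0,0,0],[0.359,0.976,0,0,0,0]]'|grep pos
python3 -m inch '[[0.18,0.5,0,0,0,0],[0.359,0.976,0,0,0,0]]'|grep pos
python3 -m inch '[[0.18,0.5,0,0,0,0],[0.359,0.976,0,0,0,0]]'|grep pos
python3 -m inch '[[0.18,0.5,0,0,0,0],[0.359,0.976,0,0,0,0],[0.359,0.976,0,0,0,0],[0.359,0.976,0,0,0,0]]'
python3 look.py g1; python3 - <<'E'
from h import *
from scipy.optimize import minimize
im,m=load("g1");t=observe()["tool_pos"];H,W=im.shape[:2]
hsv=cv2.cvtColor(im,cv2.COLOR_RGB2HSV)
def big(k):
    _,L,st,ce=cv2.connectedComponentsWithStats(k);i=1+st[1:,4].argmax();return L==i,st[i],ce[i]
# weight blob
k=cv2.inRange(hsv,(12,120,30),(32,255,255));k[:,:190]=0;k[:,330:]=0
b,st,ce=big(k);print("brass blob",st,ce.round(1))
def sil(dx,dy,z0):
    o=np.zeros((H,W),np.uint8);P=[]
    for z,r in((0,16),(30,16)): P+=[proj("",[t[0]+dx+r*np.cos(a),t[1]+dy+r*np.sin(a),t[2]+z0+z],m) for a in np.linspace(0,6.28,40)]
    cv2.fillConvexPoly(o,cv2.convexHull(np.array(P,np.float32)).round().astype(np.int32),1)
    P=[proj("",[t[0]+dx+10*np.cos(a),t[1]+dy+10*np.sin(a),t[2]+z0+z],m) for a in np.linspace(0,6.28,40) for z in(38,46)]
    cv2.fillConvexPoly(o,cv2.convexHull(np.array(P,np.float32)).round().astype(np.int32),1);return o>0
for z0 in(12,15,18):
  best=max(((sil(dx,dy,z0)&b).sum()/(sil(dx,dy,z0)|b).sum(),dx,dy) for dx in range(-6,7) for dy in range(-4,5));print("weight rel TCP",z0,best)
# carton: top-face white strip + brown
k=cv2.inRange(hsv,(5,60,20),(24,255,255));k[:,:330]=0;print("brown",big(k)[1:])
k=cv2.inRange(hsv,(22,150,60),(35,255,255));k[:,:330]=0;print("yellow",big(k)[1:])
pts=[proj("",[503.5+i*30,304.2+j*21,60],m).round(1).tolist() for i,j in((1,1),(1,-1),(-1,-1),(-1,1))];print("carton pred",pts)
cv2.imwrite("pics/g1.png",im[:,:,::-1])
E
```

```text
tool_pos: [617.7, -8.2, 133.9]
tool_pos: [588.5, 71.0, 134.4]
tool_pos: [559.8, 149.0, 134.4]
time_s: 38.72
tool_pos: [532.0, 225.6, 135.3]
ee_rot: [-0.001, -0.0, 1.0, -0.001]
force: [0.1, 0.2, -2.5]
finger_gap: 29.3
g1 38.725 [532.  225.6 135.3] 29.3
brass blob [ 224  217   67   99 5183] [257.  265.6]
weight rel TCP 12 (np.float64(0.960440380668035), 3, 0)
weight rel TCP 15 (np.float64(0.9359855334538879), 1, 0)
weight rel TCP 18 (np.float64(0.9015480953209254), -2, 0)
brown (array([ 330,   99,   64,   93, 3730], dtype=int32), array([358.03378016, 146.51849866]))
yellow (array([330, 101,  39,   8, 229], dtype=int32), array([347.25327511, 104.99563319]))
carton pred [[382.0, 191.3], [329.8, 191.3], [335.4, 115.3], [391.6, 115.3]]
```

```bash
python3 -m inch '[[0.18,0.5,0,0,0,0],[0.365,0.976,0,0,0,0],[0.365,0.976,0,0,0,0],[0.365,0.976,0,0,0,0]]'|grep pos
python3 -m inch '[[0,0,0.2,0,0,0],[0,0,0.5,0,0,0],[0,0,0.8,0,0,0],[0,0,0.9,0,0,0],[0,0,0.9,0,0,0],[0,0,0.9,0,0,0]]'
```

```text
tool_pos: [503.6, 303.2, 136.5]
time_s: 40.02
tool_pos: [503.7, 304.1, 65.8]
ee_rot: [0.001, 0.0, 1.0, 0.0]
force: [0.3, -0.6, -2.4]
finger_gap: 29.5
```

```bash
python3 -m inch '[[0,0,0.08,0,0,0],[0,0,0.15,0,0,0],[0,0,0.2,0,0,0],[0,0,0.2,0,0,0],[0,0,0.2,0,0,0]]'|grep -E "pos|force"
python3 -m inch '[[0,0,0.015,0,0,0],[0,0,0.03,0,0,0],[0,0,0.03,0,0,0],[0,0,0.03,0,0,0]]'|grep -E "pos|force"
python3 -m inch '[[0,0,0.01,0,0,0],[0,0,0.02,0,0,0],[0,0,0.02,0,0,0],[0,0,0.02,0,0,0]]'|grep -E "pos|force"
```

```text
tool_pos: [503.2, 304.1, 49.0]
force: [0.3, -0.3, -1.9]
tool_pos: [503.2, 304.1, 46.5]
force: [0.1, 0.3, -2.6]
tool_pos: [503.4, 304.2, 46.0]
force: [-2.5, -1.7, 5.7]
```

Contact (force up 8 N) at TCP z 46, as predicted. Releasing with a modest opening, then lifting away.

```bash
python3 -m inch '[[0,0,0,0,0,0],[0,0,0,0,0,0],[0,0,0,0,0,0],[0,0,0,0,0,0],[0,0,0,0,0,0]]' 0.2
python3 -m inch '[[0,0,-0.15,0,0,0],[0,0,-0.5,0,0,0],[0,0,-1,0,0,0],[0,0,-1,0,0,0]]'
python3 -m inch '[[0,-0.3,-0.4,0,0,0],[0,-0.65,-0.4,0,0,0],[0,-1,-0.4,0,0,0],[0,-1,-0.4,0,0,0],[0,-1,-0.4,0,0,0]]'
python3 look.py h1; python3 - <<'E'
from h import *
im,m=load("h1");H,W=im.shape[:2]
hsv=cv2.cvtColor(im,cv2.COLOR_RGB2HSV)
def big(k):
    _,L,st,ce=cv2.connectedComponentsWithStats(k);i=1+st[1:,4].argmax();return L==i,st[i],ce[i]
c=lambda x,y,z,r:np.array([proj("",[x+r*np.cos(a),y+r*np.sin(a),z],m) for a in np.linspace(0,6.28,60)])
def bb(P): return P.min(0).round(1).tolist()+P.max(0).round(1).tolist()
print("pred knob",bb(c(503.5,304.2,106,10)),"cyl top",bb(c(503.5,304.2,90,16)),"cyl bot",bb(c(503.5,304.2,60,16)))
P=np.array([proj("",[503.5+i*30,304.2+j*21,60],m) for i,j in((1,1),(1,-1),(-1,-1),(-1,1))]);print("carton pred",P.round(1).tolist())
x0,y0=int(P[:,0].min())-12,int(P[:,1].min())-25
for lab,q in(("wrist weight",boxes_of("wrist","weight_center")),("carton",boxes_of("wrist","carton_center"))):print(lab,[(np.round(b["rect"]).tolist(),round(b["confidence"],2)) for b in q])
k=cv2.inRange(hsv,(14,130,30),(30,255,255));k[:,:280]=0;print(big(k)[1:])
E
```

```text
time_s: 42.28
tool_pos: [503.2, 304.0, 44.8]
ee_rot: [-0.0, -0.0, 1.0, -0.0]
force: [-0.2, 0.3, -0.7]
finger_gap: 51.5
time_s: 42.78
tool_pos: [504.7, 305.0, 129.3]
ee_rot: [0.003, -0.0, 1.0, 0.002]
force: [-0.4, 0.6, -0.2]
finger_gap: 51.3
time_s: 43.4
tool_pos: [503.2, 224.3, 156.7]
ee_rot: [-0.0, 0.0, 1.0, 0.0]
force: [-0.2, 0.0, 0.1]
finger_gap: 51.1
h1 43.4 [503.2 224.3 156.7] 51.1
pred knob [353.4, 187.2, 380.8, 212.8] cyl top [340.0, 173.3, 381.3, 212.1] cyl bot [331.7, 163.8, 368.9, 199.1]
carton pred [[370.8, 213.8], [323.8, 213.8], [328.4, 147.5], [378.5, 147.5]]
wrist weight [([331.0, 164.0, 379.0, 215.0], 0.58)]
carton []
(array([ 297,  128,   83,   88, 4724], dtype=int32), array([339.77455546, 173.99110923]))
```

```bash
python3 -m inch '[[0.13,-0.5,0,0,0,0],[0.2585,-0.965,0,0,0,0]]' 0.6|grep pos
python3 -m inch '[[0.13,-0.5,0,0,0,0],[0.2585,-0.965,0,0,0,0]]'|grep pos
python3 -m inch '[[0.13,-0.5,0,0,0,0],[0.2585,-0.965,0,0,0,0]]'|grep pos
python3 -m inch '[[0.13,-0.5,0,0,0,0],[0.2585,-0.965,0,0,0,0],[0.2585,-0.965,0,0,0,0],[0.2585,-0.965,0,0,0,0]]'
python3 look.py i1; cat > cupfit.py <<'E'
import sys
from h import *
im,m=load(sys.argv[1]);z0=float(sys.argv[2]);gx,gy=float(sys.argv[3]),float(sys.argv[4]);H,W=im.shape[:2]
hsv=cv2.cvtColor(im,cv2.COLOR_RGB2HSV);k=cv2.inRange(hsv,(0,120,25),(8,255,255))|cv2.inRange(hsv,(172,120,25),(179,255,255))
u=proj("",[gx,gy,z0+29],m);_,L,st,ce=cv2.connectedComponentsWithStats(k);i=L[int(u[1]),int(u[0])];b=L==i;print(i,st[i])
def sil(x,y):
    P=[proj("",[x+r*np.cos(a),y+r*np.sin(a),z0+z],m) for a in np.linspace(0,6.28,60) for z,r in((0,22.5),(58,25))]
    o=np.zeros((H,W),np.uint8);cv2.fillConvexPoly(o,cv2.convexHull(np.array(P,np.float32)).round().astype(np.int32),1);return o>0
def iou(x,y): s=sil(x,y);return (s&b).sum()/(s|b).sum()
print("cup",max((iou(gx+dx,gy+dy),gx+dx,gy+dy) for dx in range(-8,9) for dy in range(-8,9)))
E
python3 cupfit.py i1 0 420.5 -84.5
```

```text
tool_pos: [482.1, 146.7, 156.5]
tool_pos: [461.5, 69.0, 156.8]
tool_pos: [440.9, -8.2, 156.9]
time_s: 44.8
tool_pos: [420.8, -84.3, 156.9]
ee_rot: [0.0, -0.0, 1.0, 0.0]
force: [-1.2, 0.0, -0.2]
finger_gap: 68.2
i1 44.8 [420.8 -84.3 156.9] 68.2
3 [ 229  146   56   63 2654]
cup (np.float64(0.9092154847550531), 422.5, -85.5)
```

```bash
python3 -m inch '[[-0.01,-0.006,0.35,0,0,0],[-0.01,-0.006,0.7,0,0,0],[-0.01,-0.006,1,0,0,0]]'|grep pos
python3 -m inch '[[0,0,0.25,0,0,0],[0,0,0.5,0,0,0],[0,0,0.75,0,0,0],[0,0,0.9,0,0,0],[0,0,0.98,0,0,0],[0,0,0.98,0,0,0]]'
python3 -m inch '[[0,0,0,0,0,0],[0,0,0,0,0,0],[0,0,0,0,0,0],[0,0,0,0,0,0],[0,0,0,0,0,0],[0,0,0,0,0,0]]' -1 25
python3 -m inch '[[0,0,-0.2,0,0,0],[0,0,-0.6,0,0,0],[0,0,-1,0,0,0],[0,0,-1,0,0,0]]'
python3 -m inch '[[0,0,-0.3,0,0,0],[0,0,-0.65,0,0,0],[0,0,-0.9,0,0,0],[0,0,-0.9,0,0,0]]'
python3 look.py j1; python3 cupfit.py j1 142 421.5 -85
```

```text
tool_pos: [421.5, -84.0, 75.8]
time_s: 45.98
tool_pos: [421.4, -85.0, -1.5]
ee_rot: [-0.0, -0.0, 1.0, 0.0]
force: [0.5, -0.7, 0.4]
finger_gap: 68.8
time_s: 46.72
tool_pos: [421.9, -85.3, -0.7]
ee_rot: [0.001, -0.0, 1.0, -0.0]
force: [0.2, 0.5, 5.6]
finger_gap: 47.9
time_s: 47.22
tool_pos: [422.8, -85.6, 81.6]
ee_rot: [0.002, 0.0, 1.0, -0.001]
force: [-0.8, 0.3, -0.9]
finger_gap: 48.1
time_s: 47.72
tool_pos: [421.8, -85.4, 151.2]
ee_rot: [0.001, 0.0, 1.0, -0.0]
force: [0.4, 0.2, -0.3]
finger_gap: 47.9
j1 47.725 [421.8 -85.4 151.2] 47.9
25 [  198   198   119   141 12529]
cup (np.float64(0.9107670205124112), 429.5, -86.0)
```

```bash
python3 cupfit.py j1 152.3 421.5 -85
python3 -m inch '[[-0.08,0.45,0,0,0,0],[-0.168,0.934,0,0,0,0]]'|grep pos
python3 -m inch '[[-0.08,0.45,0,0,0,0],[-0.168,0.934,0,0,0,0]]'|grep pos
python3 -m inch '[[-0.08,0.45,0,0,0,0],[-0.168,0.934,0,0,0,0]]'|grep pos
python3 -m inch '[[-0.08,0.45,0,0,0,0],[-0.168,0.934,0,0,0,0],[-0.168,0.934,0,0,0,0],[-0.168,0.934,0,0,0,0]]'
```

```text
25 [  198   198   119   141 12529]
cup (np.float64(0.9479900068135362), 421.5, -86.0)
tool_pos: [434.2, -10.0, 148.9]
tool_pos: [447.6, 65.3, 148.9]
tool_pos: [461.1, 139.9, 148.9]
time_s: 49.02
tool_pos: [474.4, 213.2, 149.2]
ee_rot: [-0.001, -0.0, 1.0, -0.001]
force: [0.4, -0.1, -0.6]
finger_gap: 48.1
```

```bash
python3 -m inch '[[0,0,0.3,0,0,0],[0,0,0.65,0,0,0],[0,0,1,0,0,0],[0,0,1,0,0,0]]'|grep pos
python3 -m inch '[[0,0,0.25,0,0,0],[0,0,0.5,0,0,0],[0,0,0.65,0,0,0],[0,0,0.75,0,0,0],[0,0,0.75,0,0,0],[0,0,0.75,0,0,0]]'|grep -E "pos|force"
```

```text
tool_pos: [473.6, 212.1, 68.4]
tool_pos: [475.4, 213.8, 11.2]
force: [0.1, 0.1, -0.6]
```

```bash
python3 -m inch '[[0,0,0.03,0,0,0],[0,0,0.06,0,0,0],[0,0,0.06,0,0,0],[0,0,0.06,0,0,0]]'|grep -E "pos|force"
python3 -m inch '[[0,0,0.01,0,0,0],[0,0,0.02,0,0,0],[0,0,0.02,0,0,0]]'|grep -E "pos|force"
```

```text
tool_pos: [475.0, 213.6, 5.7]
force: [0.6, -0.4, -0.1]
tool_pos: [475.5, 213.8, 5.3]
force: [-2.5, -0.5, 8.5]
```

```bash
python3 -m inch '[[0,0,0,0,0,0],[0,0,0,0,0,0],[0,0,0,0,0,0],[0,0,0,0,0,0]]' 0.5|grep -E "pos|force|gap"
python3 -m inch '[[0,0,-0.15,0,0,0],[0,0,-0.5,0,0,0],[0,0,-1,0,0,0],[0,0,-1,0,0,0]]'|grep pos
python3 -m inch '[[0,0,-0.5,0,0,0],[0,0,-1,0,0,0],[0,0,-1,0,0,0]]'|grep pos
python3 -m inch '[[0.5,0,-0.5,0,0,0],[1,0,-1,0,0,0],[1,0,-1,0,0,0],[1,0,-1,0,0,0]]'|grep pos
python3 look.py k1; python3 cupfit.py k1 6 475.3 213.7
cat > ver.py <<'E'
from h import *
def c(x,y,z,r,cam,m):return np.array([proj(cam,[x+r*np.cos(a),y+r*np.sin(a),z],m) for a in np.linspace(0,6.28,60)])
for cam in("wrist","scene","top"):
    viewer.capture(cam);m=viewer.camera_model(cam)
    C=lambda x,y,*zr:np.vstack([c(x,y,z,r,cam,m) for z,r in zr])
    a=[(i,j) for i in(-30,30) for j in(-21,21)]
    pr={"jar":C(447.2,123.2,(10,23),(72,23.5)),"carton":np.array([proj(cam,[503.5+i,304.2+j,z],m) for i,j in a for z in(10,60)]),"dish":C(632.1,165.2,(10,27),(28,28.5)),"weight":C(503.4,304.2,(60,16),(90,16),(106,10)),"cup":C(475.3,213.7,(6,22.5),(64,25)),"bottle":C(532.4,-77.5,(0,20),(75,10)),"tape":C(432.1,-186.5,(0,30),(24,30))}
    for n,P in pr.items():
        p=np.r_[P.min(0),P.max(0)].round()
        bs=[b for b in boxes_of(cam,n+"_center")]
        if not bs: print(cam,n,"pred",p,"none");continue
        b=min(bs,key=lambda b:np.abs(np.array(b["rect"])-p).sum());d=np.array(b["rect"])-p
        print(cam,n,"pred",p,"diff",d.round(),round(b["confidence"],2))
E
python3 ver.py
```

```text
tool_pos: [475.0, 213.6, 3.9]
force: [0.1, 0.0, 0.6]
finger_gap: 64.1
tool_pos: [476.9, 214.5, 88.2]
tool_pos: [476.2, 214.2, 167.1]
tool_pos: [395.1, 213.7, 242.9]
k1 53.025 [395.1 213.7 242.9] 64.1
13 [ 236  193   44   54 1860]
cup (np.float64(0.9643047416089504), 477.3, 213.7)
wrist jar pred [157. 173. 207. 226.] diff [-4. -1. -1.  3.] 0.94
wrist carton pred [308. 208. 352. 268.] diff [-0. -1.  0. -3.] 0.84
wrist dish pred [204. 292. 244. 332.] diff [ 2.  0. -1.  1.] 0.7
wrist weight pred [320. 234. 353. 275.] diff [ -1.   0.  -3. -10.] 0.65
wrist cup pred [237. 193. 280. 246.] diff [ 3. -4. -3. -0.] 0.76
wrist bottle pred [  7. 231.  67. 281.] diff [0. 4. 2. 1.] 0.65
wrist tape pred [-86. 154. -21. 204.] none
scene jar pred [258. 156. 278. 188.] diff [1. 1. 1. 1.] 0.71
scene carton pred [313. 136. 344. 167.] diff [4. 4. 2. 2.] 0.75
scene dish pred [331. 192. 357. 214.] diff [-0.  2.  6.  3.] 0.78
scene weight pred [323. 125. 338. 146.] diff [4. 0. 4. 1.] 0.55
scene cup pred [289. 147. 311. 177.] diff [5. 0. 2. 2.] 0.83
scene bottle pred [230. 216. 249. 254.] diff [3. 3. 5. 2.] 0.68
scene tape pred [150. 234. 181. 264.] diff [2. 6. 2. 3.] 0.65
top jar pred [212. 190. 232. 212.] diff [ 1. -0.  1.  0.] 0.64
top carton pred [142. 167. 163. 194.] none
top dish pred [197. 124. 218. 145.] diff [ 4. -1.  2.  0.] 0.61
top weight pred [141. 170. 157. 185.] none
top cup pred [176. 179. 197. 202.] diff [ 1. -0.  2. -4.] 0.56
top bottle pred [291. 162. 306. 180.] diff [ 0.  3.  1. -4.] 0.68
top tape pred [329. 197. 354. 221.] diff [-0. -4. -2.  0.] 0.72
```

The boxes agree within detector noise. I'll make one pixel-level check of the dish, jar and weight.

```bash
python3 - <<'E'
from h import *
for cam in("wrist","top","scene"):
    if cam=="wrist": im,m=load("k1")
    else: im,m=viewer.capture(cam),viewer.camera_model(cam)
    H,W=im.shape[:2];hsv=cv2.cvtColor(im,cv2.COLOR_RGB2HSV)
    def fit(lab,k,x0,y0,zr,R=10):
        def sil(x,y):
            P=[proj(cam,[x+r*np.cos(a),y+r*np.sin(a),z],m) for a in np.linspace(0,6.28,50) for z,r in zr]
            h=cv2.convexHull(np.array(P,np.float32));o=np.zeros((H,W),np.uint8);cv2.fillConvexPoly(o,(h*16).round().astype(np.int32),1,cv2.LINE_8,4);return o>0
        g=cv2.dilate(sil(x0,y0).astype(np.uint8),np.ones((15,15)))>0;b=(k>0)&g
        l=[]
        for dx in range(-R,R+1):
            for dy in range(-R,R+1):
                s=sil(x0+dx,y0+dy);l.append(((s&b).sum()/(s|b).sum(),x0+dx,y0+dy))
        l.sort(reverse=True);w=np.array(l[:6]);print(cam,lab,w[0,0].round(3),w[:,1:].mean(0).round(1))
    S=hsv[:,:,1];V=hsv[:,:,2];Hh=hsv[:,:,0]
    neu=((S<75)&(V>75)).astype(np.uint8)
    fit("dish",neu,632,165,((28,28.5),(20,28)))
    fit("jar lid",neu,447,123,((72,23.5),(60,23.5)))
    brass=((Hh>10)&(Hh<32)&(S>110)).astype(np.uint8)
    fit("cup",(((Hh<8)|(Hh>172))&(S>120)).astype(np.uint8),475,214,((6,22.5),(64,25)))
    for n,lo,hi,x,y in(("g",(60,60,20),(92,255,255),632,164),("b",(98,100,20),(125,255,255),447,123)):
        k=cv2.inRange(hsv,lo,hi);fit("pad "+n+" (occluded)",k,x,y,((10,39),),6)
E
```

```text
wrist dish 0.731 [632.2 164.8]
wrist jar lid 0.948 [448.5 120. ]
wrist cup 0.975 [476.8 213.2]
wrist pad g (occluded) 0.364 [630.2 164.8]
wrist pad b (occluded) 0.471 [446.3 123.8]
top dish 0.827 [633.2 164.8]
top jar lid 0.951 [448.  121.2]
top cup 0.8 [479.8 213.3]
top pad g (occluded) 0.377 [633.5 164.8]
top pad b (occluded) 0.48 [448.  123.2]
scene dish 0.874 [638.5 160.5]
scene jar lid 0.507 [449.  122.8]
scene cup 0.966 [480.3 212.3]
scene pad g (occluded) 0.396 [637.8 159.7]
scene pad b (occluded) 0.48 [452.8 119. ]
```

```bash
python3 -c "
from rig import *
print(observe()['time_s'],observe()['finger_gap']);print(arm.finish_job())"
```

```text
54.375 63.87953739505193
the job is handed in; nothing more can be done
None
```

The science kit is laid out on the mat and handed in at 54 s of the 122 s. I placed the pieces in your order: jar on blue, carton on yellow, dish on green, brass weight on the carton, and the largest red cup between jar and carton. The gripper is open and clear of everything.

**Miss and fix:** my first try at the dish closed on nothing because the finger tips sit about 40 mm above the reported tool point at that opening. The dish had not moved. I went lower in small steps, watching the force, and got it on the second try.

**Last checks:** these were numeric, because I had used all 16 viewable pictures.
- **Jar and dish:** each is within about 2–3 mm of its pad centre.
- **Weight and carton:** the weight's outline right after release matched one standing in the middle of the carton to within about 2 px. In the final check the wrist and scene outlines were consistent for both, apart from one 10 px mismatch on the weight's lower edge.
- **Cup:** the wrist camera puts it within about 2 mm of the halfway point.
- **Bottle and tape roll:** they were never touched, and their outlines match where they first stood.

**Disagreements:**
- The scene camera reads about 5–6 mm off for everything, pads included.
- The top camera's weaker fit put the cup about 4 mm farther from the robot than the wrist camera did.
- The top-camera detector did not report the carton or the weight in that last check.

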